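# Latch the hitch hook onto its test pin

### The arm

A 7-joint arm with a two-finger parallel gripper is mounted at the origin on a cart in front of the work surface, level with it; the furniture and walls round the work are solid. World frame = base frame: x ahead of the robot, y to its left, z up, the work surface at z = 0. Lengths are in m, angles in degrees, forces in N, time in s.
With the tool pointing down it reaches from about 0.425 to 0.875 m from the base axis. Payload 4.7 kg.
Tool frame: the origin (TCP) lies at the very end of the fingers, on their centre line; the grasp point (between the pads) lies env.hold_point_z behind it (env.hold_point_z is the distance from the TCP to the grasp point, in m); z points along the fingers, y is the line along which they close (so a half turn about z gives the same grasp; the last joint's range is limited). The gripper opens to 87 mm and grips with 3 to 60 N. Pads are 19 mm wide; open, the fingers measure 117 mm over their backs; the gripper's body (75 mm by 190 mm) begins 51 mm behind the grasp point.
Start: joints at [-73.562, 18.392, -4.016, 83.108, 1.295, 78.541, -3.26], TCP at [0.175, 0.626, 0.223] pointing down, gripper open.
Joint ranges: [-163.93, 163.93], [-17.29, 119.83], [-79.2, 71.16], [3.27, 140.29], [-89.18, 269.18], [5.43, 117.66], [-154.24, 154.24]. Speed limits (degrees/s): [147.25, 147.25, 180, 180, 180, 180, 180].

### API

Orientations are given as [roll, pitch, yaw] about the fixed x, y, z axes, in that order (R = Rz(yaw) Ry(pitch) Rx(roll)).
In Python, from cell import env gives the robot as it stands.
- The arm moves only by the shell command python3 -m jog 'ROWS' [FORCE]. ROWS is JSON, a list of rows, each an object with "dp": the shift along the tool's x, y, z in cm, a list of three; "twist": the turn about the tool's z in degrees; "fingers": the opening, from 0 (shut) to 1 (fully open). A call has 1 to 8 rows; each row is the pose to reach, as a shift and turn from the pose commanded when the call began, along the tool's axes at that moment; what a row does not reach only later rows make up. A row lasts 1/8 s, in which the tool goes at most 62.5 mm and 10.7 degrees, less where a joint would pass 70% of its speed; a pose out of reach is approached as far as the arm can. A call with a gripper value outside its range is refused whole. The fingers move at their own pace and stop on an object; FORCE is the grip in N (left out, the last holds). Time passes only in rows, so rows that repeat a pose let the fingers close. It gives the time, the measured TCP pose, the force, the opening and the grip force at its end, in the units of the state.
- env.get_obs(): the state, without advancing time (a new reading comes with each control period).
- env.read_camera(name): name is "side" or "top" or "wrist"; returns a dict with "pixels" (384x512x3 uint8, blue, green, red), "depth" (384x512 float32, m along the optical axis (not along the pixel's ray), 0 where there is no reading), "fx", "fy", "cx", "cy" (pixels), "rvec" (rotation vector, rad) and "tvec" (3), from world to camera coordinates, as OpenCV has them. Camera axes: x right, y down, z forward; pixel columns grow to the right and rows downward; lengths in m; the calibration is good to about 2 mm. A picture is of the moment at which its call begins.
- env.sign_off(): hands the job in; it is judged then, once.
The state is a dict: "time_s": time; "qpos": joint angles; "joint_velocities": joint speeds; "effort": joint torques, N m; "tool_pos": TCP position; "tool_rot": TCP orientation; "force": force on the tool from outside, world axes, zero at the start; "wrist_torque": the same for the moment, N m; "grip_width": finger opening in m; "grasp_force": force on a finger pad.
Only numpy, scipy, OpenCV 4.12 (cv2) and the standard library are available. Lean on these libraries where they do the work, as an engineer would, in place of code of your own. Each camera call takes 0.05 s, during which the arm holds its last target. There are 200 camera calls.

### The job

Two steel yokes on the bench each carry a level pin. Take the quick-hitch hook that stands mouth down on the bench and push it straight down onto the thinner pin until its sprung latch has snapped shut under the pin, then leave it standing upright on its feet in that yoke.

Things in the scene. Friction and masses are not known exactly. Their poses are not given: they have to be found in the camera images.
- hook: Loose dark steel hook, 0.45 kg, 160 mm tall, an upside-down U with a shank on top, standing on its two feet. Origin: underside, midway between the feet; z up the shank, x across the mouth (96 mm over the feet), y along the pin (36 mm thick). Shank 40 mm in x, 26 mm in y: grip across y, 135 mm up. Mouth 64 mm wide at the feet, 38 mm from 22 mm up, its roof 77 mm up. Works either way round.
- latch (a joint): Angle (rad) of the hook's sprung latch, a steel tongue hinged in the -x jaw 24 mm above the feet, 33 mm long. 0 = shut, straight across the mouth. A pin pushes it up into the mouth (to 1.5 at most; about 10 N of push on the hook); it springs back to 0 under the pin once the hook's feet are within 3 mm of the yoke's base plate.
- thin_pin (a point): Middle of the thinner pin, 18 mm in diameter, level, 78 mm above the bench; y runs along it. Fixed grey yoke: two round-topped cheeks 66 mm apart, 106 mm high, on a base plate 120 x 130 mm whose top is 12 mm above the bench. With the hook's feet on that plate the pin lies 66 mm above the hook's origin. The two yokes may swap places.
- thick_pin (a point): Middle of the thicker pin, 40 mm in diameter, level, 78 mm above the bench, y along it, in a second fixed yoke of the same build (cheeks 110 mm high). It does not fit into the hook's mouth.

How it is judged (in metres and radians):
At the end, for the whole second after the job is handed in: The thin pin lies in the throat of the hook (56 to 76 mm above the hook's underside, within 18 mm of the middle of the mouth and 30 mm of the middle of its thickness), the latch is shut beneath it (under 0.15 rad), and the hook stands upright within 10 degrees and at rest (z of thin_pin in the frame of hook between 0.056 and 0.076 m and x of thin_pin in the frame of hook between -0.018 and 0.018 m and y of thin_pin in the frame of hook between -0.03 and 0.03 m and value of joint latch below 0.15 rad and angle between hook's own z axis and vertical below 0.17 rad and linear speed of hook below 0.02 m/s); the robot touches nothing.
It also fails if it takes over 48 s, if anything falls off the work surface, if the arm or the gripper's body presses on something with over 40 N, if the wrist force passes 120 N, or if a joint passes its speed limit or range.

## Working session

There is one attempt and no reset: what is moved stays moved. The work goes in short steps, Python scripts to look and compute and a shell command to move; the robot and the scene stay as the last step left them, time stands still between calls to the robot, and variables do not carry over. Pictures are saved under pics/ and viewed, at most 10 in all, crops included, and the job is handed in when it is done.

```bash
ls; mkdir -p pics; cat > h.py <<'E'
import numpy as np, cv2
from cell import env
def cam(n):
    c=env.read_camera(n); R=cv2.Rodrigues(np.array(c["rvec"],float))[0]; t=np.array(c["tvec"],float).ravel()
    return c,R,t
def cloud(c,R,t):
    d=c["depth"]; v,u=np.indices(d.shape)
    P=np.stack([(u-c["cx"])/c["fx"]*d,(v-c["cy"])/c["fy"]*d,d],-1)
    W=(P-t)@R; W[d==0]=np.nan
    return W
E
python3 - <<'E'
from h import *
o=env.get_obs(); print({k:np.round(v,3) for k,v in o.items()}, env.hold_point_z)
ims=[]
for n in["top","side"]:
    c,R,t=cam(n); np.savez(f"{n}.npz",W=cloud(c,R,t),px=c["pixels"]); print(n,-R.T@t, c["fx"]); ims.append(c["pixels"])
cv2.imwrite("pics/a.png",cv2.resize(np.vstack(ims),None,fx=0.78,fy=0.78)); cv2.imwrite("pics/top.png",ims[0]);cv2.imwrite("pics/side.png",ims[1])
E
```

```text
pics
{'time_s': np.float64(0.0), 'qpos': array([-73.561,  18.44 ,  -4.017,  83.174,   1.294,  78.539,  -3.26 ]), 'joint_velocities': array([ 0.027, -0.023, -0.035,  0.043,  0.043,  0.049,  0.047]), 'effort': array([ 0.0000e+00, -4.9129e+01, -4.0400e-01, -3.1252e+01, -6.4000e-02,
        4.4000e-02,  0.0000e+00]), 'tool_pos': array([0.175, 0.625, 0.221]), 'tool_rot': array([-1.79893e+02,  4.00000e-03,  1.64371e+02]), 'force': array([-0.221,  0.067,  0.33 ]), 'wrist_torque': array([-0.005,  0.049,  0.005]), 'grasp_force': np.float64(0.0), 'grip_width': np.float64(0.087)} 0.0187
top [ 0.39793984 -0.01848297  0.92571964] 419.2988655880361
side [0.44467651 0.74834718 0.7144552 ] 394.9798789768996
```

View pics/top.png

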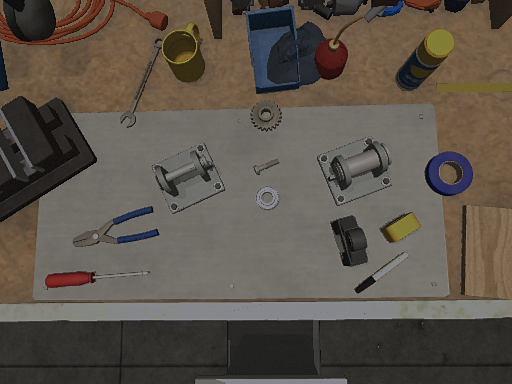

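View pics/side.png

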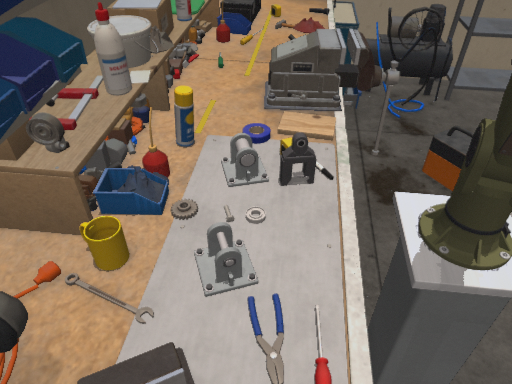

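The left yoke (top view, pin at about (185,175)) has the thinner pin and the right one (357,163) the thick pin. The hook stands at about (350,240).

```bash
python3 - <<'E'
from h import *
T=np.load("top.npz")["W"]; S=np.load("side.npz")["W"]
def sel(W,box,z0,z1):
    u0,u1,v0,v1=box; P=W[v0:v1,u0:u1].reshape(-1,3); P=P[np.isfinite(P[:,0])]; return P[(P[:,2]>z0)&(P[:,2]<z1)]
def rect(n,P):
    if len(P)<5: print(n,len(P));return
    r=cv2.minAreaRect(P[:,:2].astype(np.float32)*1000); print(n,len(P),np.round(r[0],1),np.round(r[1],1),round(r[2],1),"z",np.round(np.percentile(P[:,2],[2,50,98]),3))
for n,W,b in[("hookT",T,(320,380,205,275)),("hookS",S,(270,335,125,190))]:
    for z in[(.03,.075),(.08,.12),(.12,.15),(.15,.17)]: rect(n+str(z),sel(W,b,*z))
for n,W,b in[("LT",T,(145,232,135,220)),("LS",S,(190,262,220,300)),("RT",T,(310,400,130,210)),("RS",S,(215,272,130,190))]:
    for z in[(.005,.018),(.06,.1),(.09,.115),(.02,.12)]: rect(n+str(z),sel(W,b,*z))
E
```

```text
hookT(0.03, 0.075) 98 [ 427.3 -148.9] [93.8  3.8] 14.0 z [0.031 0.052 0.074]
hookT(0.08, 0.12) 661 [ 430.5 -165.2] [96.2 36.7] 13.8 z [0.084 0.104 0.118]
hookT(0.12, 0.15) 99 [ 431.1 -164.2] [45.1 25.8] 11.9 z [0.121 0.142 0.15 ]
hookT(0.15, 0.17) 285 [ 430.2 -165.4] [36.1 26.1] 13.4 z [0.151 0.158 0.162]
hookS(0.03, 0.075) 428 [ 452.1 -222.5] [ 96.  166.8] 19.4 z [0.031 0.055 0.074]
hookS(0.08, 0.12) 455 [ 431.4 -162.7] [94.9 38.5] 12.2 z [0.081 0.099 0.118]
hookS(0.12, 0.15) 160 [ 434.4 -157.2] [23.9 46.1] 69.2 z [0.121 0.137 0.149]
hookS(0.15, 0.17) 82 [ 429.9 -164.6] [31.2 28.3] 11.6 z [0.151 0.156 0.16 ]
LT(0.005, 0.018) 2695 [582.6 180.5] [200.7 194.2] 89.2 z [0.005 0.013 0.017]
LT(0.06, 0.1) 573 [579.7 175.6] [ 55.9 109.1] 24.4 z [0.064 0.087 0.099]
LT(0.09, 0.115) 362 [579.2 175.2] [ 52.1 108.4] 23.9 z [0.09  0.102 0.108]
LT(0.02, 0.12) 1037 [569.2 200.7] [107.5 174.2] 23.6 z [0.021 0.087 0.107]
LS(0.005, 0.018) 1475 [581.5 146. ] [152.9 245.4] 3.6 z [0.006 0.011 0.017]
LS(0.06, 0.1) 767 [577.6 181.8] [55.5 99.2] 24.7 z [0.062 0.084 0.099]
LS(0.09, 0.115) 345 [578.3 179.8] [48.7 98.2] 23.4 z [0.09  0.099 0.106]
LS(0.02, 0.12) 1453 [577.4 179.5] [103.7 121.7] 24.6 z [0.021 0.076 0.105]
RT(0.005, 0.018) 2246 [ 590.6 -195.1] [198.8 180.5] 88.3 z [0.005 0.012 0.016]
RT(0.06, 0.1) 997 [ 587.8 -193.4] [ 63.3 110. ] 19.8 z [0.066 0.094 0.1  ]
RT(0.09, 0.115) 1081 [ 587.6 -193.6] [ 59.7 110.3] 20.7 z [0.091 0.098 0.111]
RT(0.02, 0.12) 1619 [ 586.7 -189.9] [107.1 121.3] 20.0 z [0.021 0.095 0.111]
RS(0.005, 0.018) 699 [ 588.7 -270.5] [181.9 283.3] 18.2 z [0.006 0.011 0.017]
RS(0.06, 0.1) 532 [ 586.6 -186.8] [ 63.3 100. ] 19.7 z [0.061 0.088 0.099]
RS(0.09, 0.115) 344 [ 587.6 -187.4] [ 58.1 101.8] 19.0 z [0.09  0.097 0.109]
RS(0.02, 0.12) 1086 [ 590.8 -264.5] [133.8 269.1] 3.1 z [0.022 0.073 0.108]
```

```bash
cat >> h.py <<'E'
def go(p,yaw):
    from scipy.spatial.transform import Rotation as Ro
    o=env.get_obs(); R=Ro.from_euler("xyz",o["tool_rot"],degrees=True).as_matrix()
    y=o["tool_rot"][2]; tw=-((yaw-y+180)%360-180)
    print("t",round(float(o["time_s"]),2),"dp",np.round(R.T@(np.array(p)-o["tool_pos"])*100,2),"twist",round(tw,1),"pos",np.round(o["tool_pos"],4),"rot",np.round(o["tool_rot"],2),"F",np.round(o["force"],1),"q",np.round(o["qpos"],0))
E
python3 -c "
from h import *
go([.5,.13,.32],89.4)"
```

```text
t 0.1 dp [-44.64 -38.98  -9.77] twist 75.0 pos [0.175  0.6255 0.2216] rot [-1.7990e+02  1.0000e-02  1.6437e+02] F [-1.5  0.1 -0.7] q [-74.  18.  -4.  83.   1.  79.  -3.]
```

```bash
python3 -m jog '[{"dp":[-5,-4,-3],"twist":10},{"dp":[-11,-9,-6],"twist":20},{"dp":[-16,-14,-9],"twist":30},{"dp":[-21,-18,-10],"twist":40},{"dp":[-26,-22,-10],"twist":50},{"dp":[-31,-27,-10],"twist":60},{"dp":[-36,-31,-10],"twist":70},{"dp":[-41,-35,-10],"twist":75}]'; python3 - <<'E'
from h import *
go([.5,.13,.32],50)
c,R,t=cam("wrist"); np.savez("w1.npz",W=cloud(c,R,t),px=c["pixels"]); cv2.imwrite("pics/w1.png",c["pixels"]); print(-R.T@t)
go([.4305,-.165,.26],13.7)
E
```

```text
t 0.1 dp [-44.64 -38.98  -9.77] twist 114.4 pos [0.175  0.6255 0.2216] rot [-1.7990e+02  1.0000e-02  1.6437e+02] F [-1.5  0.1 -0.7] q [-74.  18.  -4.  83.   1.  79.  -3.]
[0.10994829 0.64314872 0.38390883]
t 0.15 dp [-45.9  -69.26  -3.72] twist 150.7 pos [0.175  0.6255 0.2217] rot [-179.91    0.    164.37] F [-0.1  0.4 -0.1] q [-74.  18.  -4.  83.   1.  79.  -3.]validation failed for argument at $[0]...
```

View pics/w1.png

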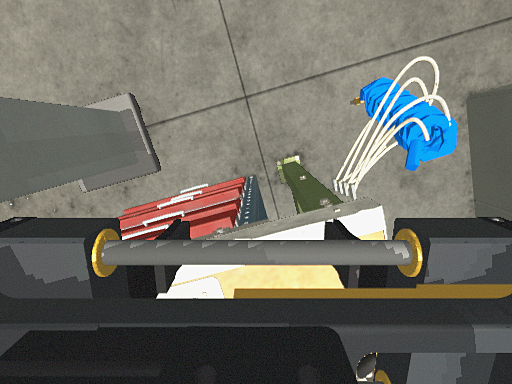

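The picture shows only the floor and the gripper, because the move was refused: each row has to include fingers.

```bash
python3 -m jog '[{"dp":[-5,-4,-3],"twist":10,"fingers":1},{"dp":[-11,-9,-6],"twist":20,"fingers":1},{"dp":[-16,-14,-9],"twist":30,"fingers":1},{"dp":[-21,-18,-10],"twist":40,"fingers":1},{"dp":[-26,-22,-10],"twist":50,"fingers":1},{"dp":[-31,-27,-10],"twist":60,"fingers":1},{"dp":[-36,-31,-10],"twist":70,"fingers":1},{"dp":[-41,-35,-10],"twist":75,"fingers":1}]'; python3 - <<'E'
from h import *
c,R,t=cam("wrist"); np.savez("w1.npz",W=cloud(c,R,t),px=c["pixels"]); cv2.imwrite("pics/w2.png",c["pixels"]); print(-R.T@t)
go([.4305,-.165,.26],13.7)
E
```

```text
time_s: 1.15
tool_pos: [0.4441, 0.223, 0.3222]
tool_rot: [180.0, -0.0, 89.2]
force: [2.0, 0.5, -0.5]
grip_width: 0.0869
grasp_force: 0.0
[0.44486807 0.2896607  0.48459484]
t 1.2 dp [-37.85  -0.8    6.4 ] twist 74.6 pos [0.4495 0.2134 0.3225] rot [179.77   0.22  88.29] F [ 4. -7. -0.] q [-50.  -3.  21.  96.   1.  87. -31.]
```

View pics/w2.png

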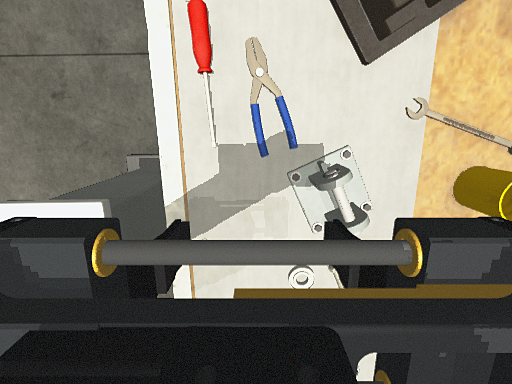

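The thin pin shows at about (342,200) between its cheeks. Next is the hook, then a refined pin position from all three views.

```bash
python3 -m jog '[{"dp":[-5,0,0],"twist":10,"fingers":1},{"dp":[-10,0,1],"twist":20,"fingers":1},{"dp":[-15,-1,2],"twist":30,"fingers":1},{"dp":[-20,-2,3],"twist":40,"fingers":1},{"dp":[-25,-3,4],"twist":50,"fingers":1},{"dp":[-30,-4,5],"twist":60,"fingers":1},{"dp":[-34.3,-4.5,5],"twist":70,"fingers":1},{"dp":[-34.3,-4.5,5],"twist":75,"fingers":1}]'; python3 -m jog '[{"dp":[0,0,0],"twist":0,"fingers":1},{"dp":[0,0,0],"twist":0,"fingers":1},{"dp":[0,0,0],"twist":0,"fingers":1}]'; python3 - <<'E'
from h import *
go([.4305,-.165,.117],13.7)
for n in["top","side","w1"]:
    P=np.load(n+".npz")["W"].reshape(-1,3); P=P[np.isfinite(P[:,0])]
    for ang in(114.2,):
        a=np.array([np.cos(np.radians(ang)),np.sin(np.radians(ang))]); b=np.array([a[1],-a[0]])
        q=P[:,:2]-[.579,.1775]; s=q@a; r=q@b
        m=(abs(s)<.022)&(abs(r)<.03)&(P[:,2]>.065)&(P[:,2]<.1)
        Q=P[m]; A=np.c_[s[m],np.ones(m.sum())]
        k=np.linalg.lstsq(A,r[m],rcond=None)[0]
        # cheek extents along the pin
        c=(abs(r)<.03)&(abs(s)<.065)&(P[:,2]>.095)&(P[:,2]<.112)
        print(n,m.sum(),"r",np.round(np.percentile(r[m],[2,50,98]),4),"slope deg",np.degrees(k[0]).round(1),"zmax",np.percentile(Q[:,2],98).round(4),"cheek s",np.round([s[c&(s<0)].min(),s[c&(s<0)].max(),s[c&(s>0)].min(),s[c&(s>0)].max()],4), "cheek r",np.round([r[c].min(),r[c].max()],4))
E
```

```text
time_s: 2.2
tool_pos: [0.3936, -0.121, 0.2721]
tool_rot: [-180.0, -0.0, 13.8]
force: [0.3, 1.6, 1.3]
grip_width: 0.087
grasp_force: 0.0
time_s: 2.58
tool_pos: [0.3947, -0.1169, 0.272]
tool_rot: [180.0, 0.0, 14.5]
force: [1.0, -0.8, 0.2]
grip_width: 0.0869
grasp_force: 0.0
t 2.58 dp [ 2.26  5.55 15.5 ] twist 0.8 pos [ 0.3947 -0.1169  0.272 ] rot [1.800e+02 1.000e-02 1.451e+01] F [ 1.  -0.8  0.2] q [-23. -16.  29. 110.   8.  84. -71.]
top 182 r [-0.0087 -0.0021  0.0074] slope deg -0.2 zmax 0.0903 cheek s [-0.0447 -0.0326  0.033   0.0457] cheek r [-0.0242  0.0229]
side 101 r [-0.0078  0.0012  0.0084] slope deg 0.4 zmax 0.087 cheek s [-0.0468 -0.0317  0.0326  0.0469] cheek r [-0.0211  0.0213]
w1 310 r [-0.01   -0.0028  0.0065] slope deg 0.1 zmax 0.0881 cheek s [-0.0463 -0.0338  0.0314  0.044 ] cheek r [-0.0235  0.0213]
```

```bash
python3 -m jog '[{"dp":[2.3,5.5,0],"twist":1,"fingers":1},{"dp":[2.3,5.5,3],"twist":1,"fingers":1},{"dp":[2.3,5.5,7],"twist":1,"fingers":1},{"dp":[2.3,5.5,7],"twist":1,"fingers":1},{"dp":[2.3,5.5,7],"twist":1,"fingers":1},{"dp":[2.3,5.5,7],"twist":1,"fingers":1}]'; python3 - <<'E'
from h import *
go([.4305,-.165,.117],13.7)
c,R,t=cam("wrist"); W=cloud(c,R,t).reshape(-1,3); W=W[np.isfinite(W[:,0])]
m=(abs(W[:,0]-.4305)<.05)&(abs(W[:,1]+.165)<.06)&(W[:,2]<.17)
for z in[(.125,.17),(.15,.17),(.08,.12)]:
    P=W[m&(W[:,2]>z[0])&(W[:,2]<z[1])]
    print(z,len(P),cv2.minAreaRect(P[:,:2].astype(np.float32)*1000) if len(P)>4 else "")
E
```

```text
time_s: 3.32
tool_pos: [0.4317, -0.1652, 0.2038]
tool_rot: [179.9, -0.2, 13.4]
force: [0.5, 0.1, -0.4]
grip_width: 0.0871
grasp_force: 0.0
t 3.33 dp [-0.14 -0.06  8.68] twist -0.3 pos [ 0.4317 -0.1652  0.2038] rot [ 1.7995e+02 -1.7000e-01  1.3400e+01] F [ 0.5  0.1 -0.4] q [-22.  -7.  37. 111.   4.  74. -63.]
(0.125, 0.17) 1475 ((431.05609130859375, -166.91189575195312), (38.72940444946289, 26.222816467285156), 13.708925247192383)
(0.15, 0.17) 1190 ((430.9599914550781, -166.97474670410156), (35.59636306762695, 26.272981643676758), 13.44418716430664)
(0.08, 0.12) 1465 ((431.84637451171875, -166.79026794433594), (92.7646484375, 35.641746520996094), 13.749523162841797)
```

Hook confirmed at (0.431, -0.166), 13.7°. Descend and grip.

```bash
python3 -m jog '[{"dp":[0,0.1,2.5],"twist":0,"fingers":1},{"dp":[0,0.1,5],"twist":0,"fingers":1},{"dp":[0,0.1,7.5],"twist":0,"fingers":1},{"dp":[0,0.1,8.6],"twist":0,"fingers":1},{"dp":[0,0.1,8.6],"twist":0,"fingers":1},{"dp":[0,0.1,8.6],"twist":0,"fingers":0.2},{"dp":[0,0.1,8.6],"twist":0,"fingers":0.1},{"dp":[0,0.1,8.6],"twist":0,"fingers":0.1}]' 50;  python3 -m jog '[{"dp":[0,0,0],"twist":0,"fingers":0.1},{"dp":[0,0,0],"twist":0,"fingers":0.1},{"dp":[0,0,0],"twist":0,"fingers":0.1},{"dp":[0,0,0],"twist":0,"fingers":0.1}]'
```

```text
time_s: 4.38
tool_pos: [0.4312, -0.1661, 0.1166]
tool_rot: [180.0, -0.1, 13.4]
force: [0.3, -0.1, 0.3]
grip_width: 0.0646
grasp_force: 0.0
time_s: 4.88
tool_pos: [0.4307, -0.1662, 0.116]
tool_rot: [180.0, -0.0, 13.4]
force: [-0.5, 2.3, -2.4]
grip_width: 0.0257
grasp_force: 49.8
```

```bash
python3 -m jog '[{"dp":[0,0,-2],"twist":0,"fingers":0.1},{"dp":[0,0,-5],"twist":0,"fingers":0.1},{"dp":[0,0,-9],"twist":0,"fingers":0.1},{"dp":[0,0,-13],"twist":0,"fingers":0.1},{"dp":[0,0,-14],"twist":0,"fingers":0.1},{"dp":[0,0,-14],"twist":0,"fingers":0.1}]'; python3 - <<'E'
from h import *
go([.5785,.177,.27],24.2); print(env.get_obs()["grip_width"])
E
```

```text
time_s: 5.62
tool_pos: [0.4303, -0.1659, 0.255]
tool_rot: [-180.0, 0.1, 13.4]
force: [0.1, -0.1, -4.6]
grip_width: 0.0259
grasp_force: 49.8
t 5.62 dp [ 22.35 -29.94  -1.5 ] twist -10.8 pos [ 0.4303 -0.1659  0.255 ] rot [-1.7997e+02  6.0000e-02  1.3380e+01] F [ 0.1 -0.1 -4.6] q [-22.  -9.  36. 107.   5.  80. -64.]
0.025929886087823227
```

```bash
python3 -m jog '[{"dp":[2.2,-3,-0.5],"twist":-2,"fingers":0.1},{"dp":[5.5,-7.5,-1],"twist":-4,"fingers":0.1},{"dp":[9,-12,-1.5],"twist":-6,"fingers":0.1},{"dp":[12.5,-17,-1.5],"twist":-8,"fingers":0.1},{"dp":[16,-21.5,-1.5],"twist":-10,"fingers":0.1},{"dp":[19,-25.5,-1.5],"twist":-10.8,"fingers":0.1},{"dp":[21.5,-28.8,-1.5],"twist":-10.8,"fingers":0.1},{"dp":[22.3,-29.9,-1.5],"twist":-10.8,"fingers":0.1}]';python3 -m jog '[{"dp":[0,0,0],"twist":0,"fingers":0.1},{"dp":[0,0,0],"twist":0,"fingers":0.1},{"dp":[0,0,0],"twist":0,"fingers":0.1},{"dp":[0,0,0],"twist":0,"fingers":0.1}]'; python3 - <<'E'
from h import *
go([.5785,.177,.128],24.2)
c,R,t=cam("side"); c2,R2,t2=cam("wrist")
cv2.imwrite("pics/s2.png",cv2.resize(c["pixels"][100:330,130:330],None,fx=2.5,fy=2.5))
for n,(c,R,t) in dict(s=(c,R,t)).items():
    P=cloud(c,R,t).reshape(-1,3);P=P[np.isfinite(P[:,0])]
    m=(np.hypot(P[:,0]-.5785,P[:,1]-.177)<.07)&(P[:,2]>.15)&(P[:,2]<.235)
    print(n,m.sum(),"zmin",P[m,2].min(),cv2.minAreaRect(P[m,:2].astype(np.float32)*1000))
E
```

```text
time_s: 6.62
tool_pos: [0.5774, 0.1798, 0.2669]
tool_rot: [-179.9, 0.3, 24.4]
force: [-1.0, -0.1, -4.9]
grip_width: 0.0254
grasp_force: 49.8
time_s: 7.12
tool_pos: [0.5786, 0.1754, 0.2715]
tool_rot: [-180.0, -0.0, 24.1]
force: [-0.2, 0.9, -4.4]
grip_width: 0.0259
grasp_force: 49.8
t 7.12 dp [ 0.05 -0.15 14.35] twist -0.1 pos [0.5786 0.1754 0.2715] rot [-1.7999e+02 -4.0000e-02  2.4090e+01] F [-0.2  0.9 -4.4] q [-37.  12.  21.  87.  -4.  82. -82.]
s 1072 zmin 0.15408174659929066 ((578.8976440429688, 175.52676391601562), (95.49201202392578, 39.45750427246094), 24.39840316772461)
```

View pics/s2.png

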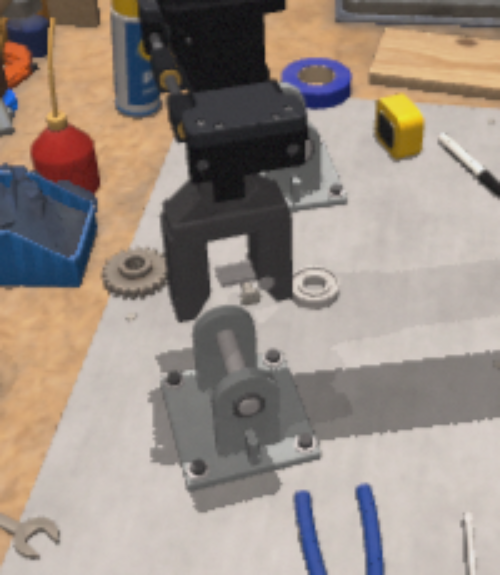

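The side view shows the hook held upright, mouth astride the thin pin, about 5 cm above the cheeks. Go down.

```bash
python3 -m jog '[{"dp":[0,-0.1,2],"twist":0,"fingers":0.1},{"dp":[0,-0.1,4],"twist":0,"fingers":0.1},{"dp":[0,-0.1,6],"twist":0,"fingers":0.1},{"dp":[0,-0.1,7.5],"twist":0,"fingers":0.1},{"dp":[0,-0.1,8.5],"twist":0,"fingers":0.1},{"dp":[0,-0.1,8.5],"twist":0,"fingers":0.1}]';python3 -m jog '[{"dp":[0,0,0.5],"twist":0,"fingers":0.1},{"dp":[0,0,1],"twist":0,"fingers":0.1},{"dp":[0,0,1.5],"twist":0,"fingers":0.1},{"dp":[0,0,2],"twist":0,"fingers":0.1},{"dp":[0,0,2.5],"twist":0,"fingers":0.1},{"dp":[0,0,3],"twist":0,"fingers":0.1},{"dp":[0,0,3],"twist":0,"fingers":0.1}]'; python3 - <<'E'
from h import *
go([.5785,.177,.128],24.2)
E
```

```text
time_s: 7.98
tool_pos: [0.5778, 0.1772, 0.1855]
tool_rot: [-180.0, 0.1, 24.2]
force: [-0.1, 0.2, -4.7]
grip_width: 0.0258
grasp_force: 49.8
time_s: 8.85
tool_pos: [0.578, 0.1768, 0.158]
tool_rot: [-180.0, 0.0, 24.2]
force: [-4.2, -1.2, 8.6]
grip_width: 0.026
grasp_force: 49.8
t 8.85 dp [0.06 0.   3.  ] twist -0.0 pos [0.578  0.1768 0.158 ] rot [-1.7999e+02  1.0000e-02  2.4150e+01] F [-4.2 -1.2  8.6] q [-37.  15.  21.  96.  -6.  70. -81.]
```

```bash
python3 -m jog '[{"dp":[0,0,0.5],"twist":0,"fingers":0.1},{"dp":[0,0,1],"twist":0,"fingers":0.1},{"dp":[0,0,1.5],"twist":0,"fingers":0.1},{"dp":[0,0,2],"twist":0,"fingers":0.1},{"dp":[0,0,2.4],"twist":0,"fingers":0.1},{"dp":[0,0,2.7],"twist":0,"fingers":0.1},{"dp":[0,0,2.9],"twist":0,"fingers":0.1},{"dp":[0,0,2.9],"twist":0,"fingers":0.1}]'; python3 - <<'E'
from h import *
go([.5785,.177,.128],24.2)
E
```

```text
time_s: 9.85
tool_pos: [0.5784, 0.1774, 0.1281]
tool_rot: [-180.0, -0.0, 24.2]
force: [-3.0, 0.6, 1.4]
grip_width: 0.0257
grasp_force: 49.8
t 9.85 dp [-0.01  0.04  0.01] twist -0.0 pos [0.5784 0.1774 0.1281] rot [-1.7998e+02 -5.0000e-02  2.4170e+01] F [-3.   0.6  1.4] q [-37.  17.  20.  97.  -6.  67. -80.]
```

```bash
python3 -m jog '[{"dp":[0,0,0.1],"twist":0,"fingers":0.1},{"dp":[0,0,0.2],"twist":0,"fingers":0.1},{"dp":[0,0,0.2],"twist":0,"fingers":0.1},{"dp":[0,0,0.2],"twist":0,"fingers":0.1}]'; python3 - <<'E'
from h import *
go([.5785,.177,.128],24.2)
c,R,t=cam("side"); cv2.imwrite("pics/s3.png",cv2.resize(c["pixels"][180:310,170:280],None,fx=4.5,fy=4.5))
P=cloud(c,R,t).reshape(-1,3)
E
```

```text
time_s: 10.35
tool_pos: [0.5785, 0.1774, 0.128]
tool_rot: [-180.0, -0.1, 24.2]
force: [-6.2, -2.6, 13.4]
grip_width: 0.0262
grasp_force: 49.8
t 10.35 dp [-0.01  0.03  0.  ] twist -0.0 pos [0.5785 0.1774 0.128 ] rot [-1.7996e+02 -9.0000e-02  2.4160e+01] F [-6.2 -2.6 13.4] q [-37.  17.  20.  97.  -6.  67. -80.]
```

View pics/s3.png

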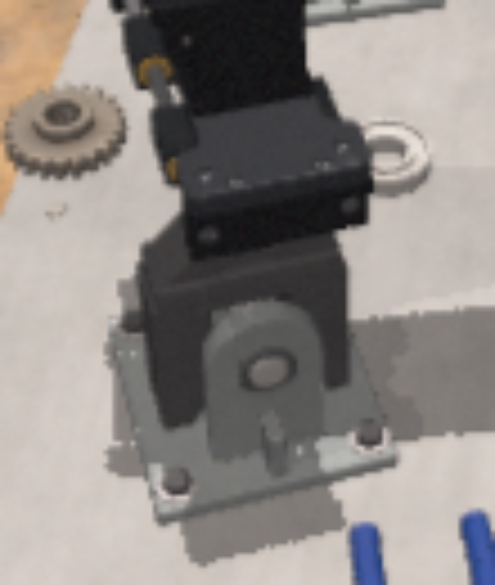

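The feet sit on the plate and the height fits (0.012 + 0.116). I'll press a little more, then release.

```bash
python3 -m jog '[{"dp":[0,0,0.1],"twist":0,"fingers":0.1},{"dp":[0,0,0.2],"twist":0,"fingers":0.1},{"dp":[0,0,0.2],"twist":0,"fingers":0.1},{"dp":[0,0,-0.2],"twist":0,"fingers":0.1},{"dp":[0,0,-0.2],"twist":0,"fingers":0.1}]'; python3 -m jog '[{"dp":[0,0,0],"twist":0,"fingers":0.5},{"dp":[0,0,0],"twist":0,"fingers":1},{"dp":[0,0,0],"twist":0,"fingers":1},{"dp":[0,0,0],"twist":0,"fingers":1},{"dp":[0,0,0],"twist":0,"fingers":1},{"dp":[0,0,0],"twist":0,"fingers":1}]'
```

```text
time_s: 11.02
tool_pos: [0.5791, 0.1776, 0.1281]
tool_rot: [180.0, -0.1, 24.2]
force: [0.0, 0.2, 4.0]
grip_width: 0.0255
grasp_force: 49.8
time_s: 11.78
tool_pos: [0.5782, 0.1773, 0.1271]
tool_rot: [-180.0, -0.0, 24.2]
force: [0.3, -0.4, 0.3]
grip_width: 0.0777
grasp_force: 0.0
```

```bash
python3 -m jog '[{"dp":[0,0,-0.5],"twist":0,"fingers":1},{"dp":[0,0,-2],"twist":0,"fingers":1},{"dp":[0,0,-5],"twist":0,"fingers":1},{"dp":[0,0,-9],"twist":0,"fingers":1},{"dp":[0,0,-13],"twist":0,"fingers":1},{"dp":[-6,0,-15],"twist":0,"fingers":1},{"dp":[-12,0,-15],"twist":0,"fingers":1},{"dp":[-12,0,-15],"twist":0,"fingers":1}]'; python3 - <<'E'
from h import *
ims=[]
for n in["top","side"]:
    c,R,t=cam(n); P=cloud(c,R,t).reshape(-1,3);P=P[np.isfinite(P[:,0])]
    for z in[(.163,.19),(.115,.14)]:
        m=(np.hypot(P[:,0]-.5785,P[:,1]-.177)<.06)&(P[:,2]>z[0])&(P[:,2]<z[1])
        print(n,z,m.sum(),"z",P[m,2].max() if m.any() else"",cv2.minAreaRect(P[m,:2].astype(np.float32)*1000) if m.sum()>4 else"")
    if n=="side": cv2.imwrite("pics/s4.png",cv2.resize(c["pixels"][180:310,170:280],None,fx=4.5,fy=4.5))
E
```

```text
time_s: 12.78
tool_pos: [0.4658, 0.1262, 0.2785]
tool_rot: [-179.9, -0.1, 24.1]
force: [1.0, 0.1, 0.1]
grip_width: 0.0868
grasp_force: 0.0
top (0.163, 0.19) 243 z 0.17607924709750172 ((578.1111450195312, 177.83160400390625), (33.99540328979492, 26.373741149902344), 22.42087173461914)
top (0.115, 0.14) 161 z 0.13986607523286462 ((580.0802001953125, 176.59219360351562), (83.38829803466797, 28.486892700195312), 27.65144920349121)
side (0.163, 0.19) 159 z 0.17294350158926608 ((579.1976928710938, 177.42066955566406), (31.19240379333496, 28.58795928955078), 28.25471305847168)
side (0.115, 0.14) 361 z 0.13994435372375333 ((579.0777587890625, 178.53663635253906), (75.20001983642578, 30.714012145996094), 23.138662338256836)
```

View pics/s4.png

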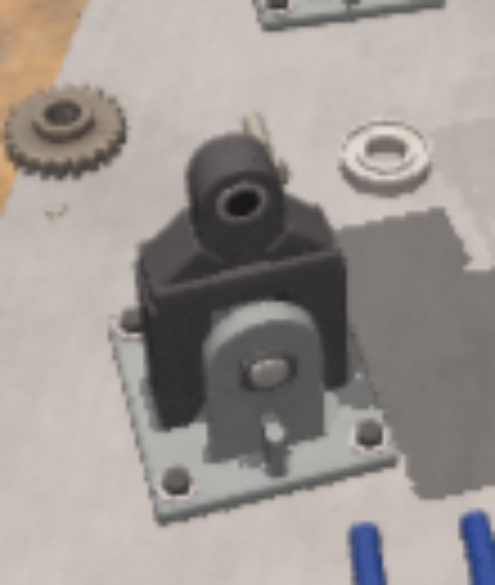

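The hook stands upright on the plate with its top at about 172 mm, as it should, and the robot is clear. Handing in.

```bash
python3 -c "
from cell import env
print(env.sign_off())"
```

```text
the job is handed in; nothing more can be done
None
```

The hook was pushed down onto the thin pin until its feet met the base plate, and it stands upright there with the arm clear. I handed the job in at about 13 s. No camera could see the latch: that it snapped shut is inferred from the full seating depth and the drop in push force, and the hand-in returned no verdict.

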